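Roll the support roller to its set line

TASK

Set up the cradle for the next basin: with the fingertips on the upper half of the loose cream foam roller, push its top so that it rolls along the black board and comes to rest centred over the blue line and parallel to it. Several short strokes are fine, in whichever direction the line lies; do not pinch or lift the roller or push it from below its middle, and leave the other things where they are. Then take the hand away.

Things in the scene. Friction and masses are not known exactly. Their poses are not given: they have to be found in the camera images.
- roller: loose cream foam roller with a dark hub at each end, 90 mm in diameter, 170 mm long, about 0.6 kg, lying on the board. Origin at its centre, on the axis (45 mm above the board); its x axis runs along the roller, y and z turn with it. It rolls straight along the board's y and coasts only a little when let go (about 5 mm from 5 cm/s, 2 cm from 10 cm/s); a finger on its top moves twice as far as the roller. It is firm: press lightly
- set_line: blue line painted across the black board, flat, 14 mm wide, 250 mm long. Origin at its middle; x along the line, y across it (the way the roller must roll, towards + or -), z up. Fixed; the roller starts parallel to it within 3 degrees and 13 to 24 cm from it
- board: fixed black rubber-faced board, 260 mm along its x, 620 mm along its y, its top 18 mm above the bench. Origin at the centre of its underside. Fixed on it, centred at y = -250 mm, lies a grey roller of the same size held by two orange straps (not to be moved); at the end y = +303 mm a wooden lip 12 mm high
- slip_jar: bystander: cream jar with a blue cap, 48 mm across, 75 mm tall, standing on the board's end opposite the strapped roller; origin at the centre of its underside
- drain_ring: bystander: terracotta ring, 72 mm across, 16 mm thick, lying on the bench; origin at the centre of its underside
- sanding_block: bystander: orange sanding block, 65 x 105 x 32 mm, on the bench; origin at the centre of its underside
- gun_cup: bystander: blue plastic cup, 76 mm across, 85 mm tall, on the bench; origin at the centre of its underside
- fettling_brush: bystander: wooden brush about 200 mm long lying on the bench near the board's right-hand end
- test_tile: bystander: grey-brown tile, 75 x 75 x 9 mm, lying on the bench; origin at the centre of its underside
Not all that is in view belongs to the job. Of the things like the roller, leave any that is yellow; of the rest the larger one is meant.

How it is judged (in metres and radians):
On the way:
1. the fingers push the loose roller's upper half and it turns (contact force between the fingers and roller above 0.3 N and angular speed of roller above 0.3 rad/s and height (world z) of the grasp point above 0.074 m), for 0.1 s.
At the end, for the whole second after the job is handed in: the loose roller lies at rest on the board with its axis within 15 mm of the blue line's centreline, parallel to the line within 8 degrees, and its centre within 50 mm of the line's middle along the line (y of roller in the frame of set_line between -0.015 and 0.015 m and x of roller in the frame of set_line between -0.05 and 0.05 m and height (world z) of roller between 0.057 and 0.068 m and angle between the x axis of roller and the x axis of set_line, either way round below 0.14 rad and linear speed of roller below 0.01 m/s); the robot touches nothing.
It fails at once if the roller is lifted or carried (more than 12 mm) (height (world z) of roller above 0.075 m).
It fails at once if the roller is pushed with the fingertips well below its middle (contact force between the fingers and roller above 0.5 N and height (world z) of the grasp point below 0.074 m).
It fails at once if another thing is moved (more than 15 mm) (distance of any of slip_jar, drain_ring, sanding_block, gun_cup, fettling_brush, test_tile from where it was at the start of the episode above 0.015 m).
It also fails if it takes over 61 s, if anything falls off the work surface, if the arm or the gripper's body presses on something with over 40 N, if the wrist force passes 120 N, or if a joint passes its speed limit or range.

ROBOT

A 6-joint arm with a two-finger parallel gripper is mounted at the origin on the work surface. World frame = base frame: x ahead of the robot, y to its left, z up, the work surface at z = 0. Lengths are in m, angles in degrees, forces in N, time in s.
With the tool pointing down it reaches from about 0.35 to 0.975 m from the base axis. Payload 4.9 kg.
Tool frame: the origin (TCP) lies midway between the tips of the shut fingers; the grasp point (between the pads) lies 19 mm behind it; y points along the fingers, z is the direction in which the jaws open and shut, and the axes are right-handed (so a half turn about y gives the same grasp; the last joint's range is limited). The gripper opens to 85 mm and grips with 20 to 120 N. Pads are 22 mm wide; open, the fingers measure 114 mm over their backs; the gripper's body (76 mm by 85 mm) begins 54 mm behind the grasp point. The pads swing forward as they close: fully open they stand 13 mm farther back than shut.
Start: joints at [65.26, 3.019, 92.412, -0, 84.569, -6.818], TCP at [0.192, 0.595, 0.231] pointing down, gripper open.
Joint ranges: [-172.51, 172.51], [-57.92, 126.97], [3.15, 148.05], [-58.71, 238.71], [5.1, 150.11], [-179.66, 179.66]. Speed limits (degrees/s): [147.25, 147.25, 180, 180, 180, 180].

INTERFACE

Orientations are given as [roll, pitch, yaw] about the fixed x, y, z axes, in that order (R = Rz(yaw) Ry(pitch) Rx(roll)).
In Python, from rig import * gives the robot as it stands.
- The arm moves only by the shell command python3 -m inch 'ROWS' [FORCE]. ROWS is JSON, one flat list of numbers, 5 for each row, row after row: the finger opening in mm, from 0 to 85.4, then the shift along the tool's x, y, z in mm, then the turn about the tool's y in rad. In form: [grip, tx, ty, tz, spin, grip, tx, ty, tz, spin, ...]. A call has 1 to 20 rows; each row is the pose to reach, as a shift and turn from the pose commanded when the call began, along the tool's axes at that moment; what a row does not reach only later rows make up. A row lasts 1/10 s, in which the tool goes at most 50 mm and 8.59 degrees, less where a joint would pass 70% of its speed; a pose out of reach is approached as far as the arm can. A call with a gripper value outside its range is refused whole. The fingers move at their own pace and stop on an object; FORCE is the grip in N (left out, the last holds). Time passes only in rows, so rows that repeat a pose let the fingers close. It gives the time, the measured TCP pose, the force and the opening at its end, in the units of the state.
- get_obs(): the state, without advancing time (a new reading comes with each control period).
- read_camera(name): name is "scene" or "top" or "wrist"; returns a dict with "img" (420x560x3 uint8, blue, green, red), "depth" (420x560 float32, m along the optical axis (not along the pixel's ray), 0 where there is no reading), "vfov" (degrees; the focal length in pixels is half the picture's height over the tangent of half this angle, whatever the lens; pixels are square), "cx", "cy" (the principal point, pixels), "R" (3x3) and "t" (3): a world point X has camera coordinates R X + t. Camera axes: x right, y down, z forward; pixel columns grow to the right and rows downward; lengths in m; the calibration is good to about 2 mm. A picture is of the moment at which its call begins.
- job_done(): hands the job in, once; it reports no verdict.
The state is a dict: "time_s": time; "joint_pos": joint angles; "dq": joint speeds; "tau": joint torques, N m; "tool_pos": TCP position; "orientation": TCP orientation; "ft_force": force on the tool from outside, world axes, zero at the start; "ft_torque": the same for the moment, N m; "opening": opening from 0.0 (shut) to 1.0 (fully open).
Only numpy, scipy, OpenCV 4.12 (cv2) and the standard library are available. Lean on these libraries where they do the work, as an engineer would, in place of code of your own. Each camera call takes 0.05 s, during which the arm holds its last target. There are 200 camera calls.

## Working session

There is one attempt and no reset: what is moved stays moved. The work goes in short steps, Python scripts to look and compute and a shell command to move; the robot and the scene stay as the last step left them, time stands still between calls to the robot, and variables do not carry over. Pictures are saved under pics/ and viewed, about 8 in all and at most 12, crops included, and the job is handed in when it is done.

```bash
mkdir -p pics; ls; python3 - <<'E'
from rig import *
import cv2
o=get_obs();print({k:o[k] for k in('time_s','tool_pos','orientation','ft_force','opening')})
for n in('scene','top'):
    c=read_camera(n);cv2.imwrite(f'pics/{n}0.png',c['img']);import numpy as np;np.savez(f'pics/{n}0.npz',**c);print(n,c['vfov'],c['cx'],c['cy'],c['R'],c['t'])
E
```

```text
pics
{'time_s': 0.0, 'tool_pos': array([0.19207541, 0.59408149, 0.23004158]), 'orientation': array([-9.01198730e+01,  1.49387486e-02, -1.79246629e+01]), 'ft_force': array([-0.23729624,  0.26996243,  0.53784596]), 'opening': 1.0013379134149198}
scene 55.45026589257437 273.39039334154523 204.18320272296882 [[ 0.48310708  0.87554795 -0.00483172]
 [ 0.60678407 -0.33877752 -0.71905694]
 [-0.63120571  0.34444969 -0.69493436]] [-0.2255385  -0.27848828  1.46764569]
top 45.37989762471234 288.6970130015666 206.75942152228896 [[-0.01948188 -0.99962671  0.01915477]
 [-0.98974253  0.01657019 -0.14189841]
 [ 0.14152805 -0.02172274 -0.98969588]] [-0.04578058  0.51514029  1.46488265]
```

View pics/scene0.png

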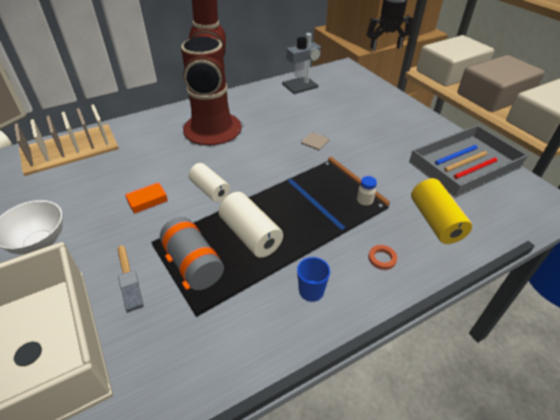

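View pics/top0.png

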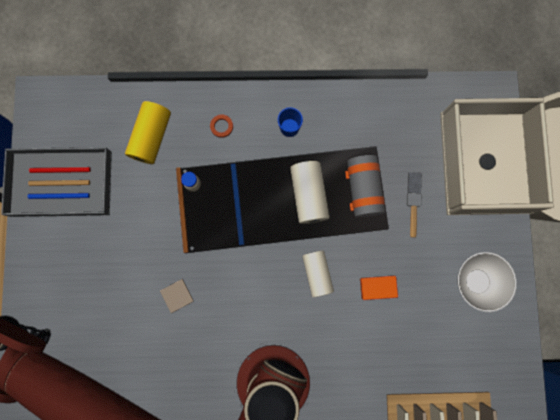

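The top view shows the large cream roller at (309,191) and the blue line at (238,204), so it must roll left in the image (about world +y). The strapped roller is at (366,185), the jar at (190,182) and the small cream decoy at (317,274).

```bash
cat > h.py <<'E'
from rig import *
import numpy as np, cv2
def world(c):
    h,w=c['depth'].shape; f=h/2/np.tan(np.radians(float(c['vfov']))/2)
    v,u=np.mgrid[:h,:w]; d=c['depth']
    P=np.stack([(u-c['cx'])/f*d,(v-c['cy'])/f*d,d],-1)
    return (P-c['t'])@c['R']
def fit(p):
    (x,y),(w,h),a=cv2.minAreaRect((p[:,:2]*1000).astype(np.float32))
    if w<h: w,h,a=h,w,a+90
    return np.round([x,y,w,h,(a+90)%180-90],1)
def measure(c):
    W=world(c); hsv=cv2.cvtColor(c['img'],cv2.COLOR_BGR2HSV); v,u=np.mgrid[:420,:560]
    reg=(u>175)&(u<345)&(v>145)&(v<255)
    cream=reg&(hsv[...,1]<70)&(hsv[...,2]>120)&(W[...,2]>.05)&(W[...,2]<.125)&(u>205)
    n,l,s,_=cv2.connectedComponentsWithStats(cream.astype(np.uint8)); k=1+np.argmax(s[1:,4]); p=W[l==k]
    blue=reg&(hsv[...,0]>95)&(hsv[...,0]<130)&(hsv[...,1]>120)&(u>215)&(u<260)&(W[...,2]<.04)
    b=W[blue]
    # cylinder of known radius, axis at z=.063: fit x = line params from side-symmetric surface points
    from scipy.optimize import least_squares
    def res(q):
        a=q[2]; nx,ny=-np.sin(a),np.cos(a)
        e=(p[:,0]-q[0])*nx+(p[:,1]-q[1])*ny
        return np.hypot(e,p[:,2]-q[3])-.045
    a0=np.radians(fit(b)[4])
    r=least_squares(lambda q:np.r_[res([q[0],q[1],q[2],q[3]])],[*p[:,:2].mean(0),a0,.063],loss='soft_l1',f_scale=.002)
    q=r.x; ax=np.array([np.cos(q[2]),np.sin(q[2])]); s_=(p[:,:2]-q[:2])@ax
    lo,hi=np.percentile(s_,[.5,99.5]); ctr=q[:2]+ax*(lo+hi)/2
    L=fit(b); la=np.radians(L[4]); lx=np.array([np.cos(la),np.sin(la)]); ly=np.array([-lx[1],lx[0]])
    d=ctr-L[:2]/1000
    print('roller ctr',ctr.round(4),'z',q[3].round(4),'ang',np.degrees(q[2]).round(2),'len',(hi-lo).round(3),'ztop',p[:,2].max().round(3),'rms',np.std(res(q)).round(4),len(p))
    print('line',L,'z',b[:,2].mean().round(4),len(b),'| roller in line x,y mm',(d@lx*1000).round(1),(d@ly*1000).round(1))
E
python3 - <<'E'
from h import *
measure(dict(np.load('pics/top0.npz')))
c=dict(np.load('pics/top0.npz'));W=world(c)
for n,(u,v) in dict(strap=(366,185),jar=(190,178),board=(270,215),bench=(280,260)).items(): print(n,W[v,u].round(3))
E
```

```text
roller ctr [ 0.5527 -0.1159] z 0.062 ang 7.78 len 0.167 ztop 0.116 rms 0.0027 1611
line [529.9 100.9 252.4  19.6   5.8] z 0.0178 492 | roller in line x,y mm 0.8 -218.0
strap [ 0.564 -0.277  0.107]
jar [0.595 0.23  0.092]
board [0.492 0.001 0.023]
bench [ 0.358 -0.026  0.003]
```

```bash
python3 -m inch '[0,570,50,-583,-0.414,0,570,50,-583,-0.414,0,570,50,-583,-0.414,0,570,50,-583,-0.414,0,570,50,-583,-0.414,0,570,50,-583,-0.414,0,570,50,-583,-0.414,0,570,50,-583,-0.414,0,570,50,-583,-0.414,0,570,50,-583,-0.414,0,570,50,-583,-0.414,0,570,50,-583,-0.414,0,570,50,-583,-0.414,0,570,50,-583,-0.414,0,570,50,-583,-0.414,0,570,50,-583,-0.414,0,570,50,-583,-0.414,0,570,50,-583,-0.414,0,570,50,-583,-0.414,0,570,50,-583,-0.414]' 20
python3 - <<'E'
from h import *
o=get_obs();print({k:o[k] for k in('time_s','tool_pos','orientation','ft_force','opening')})
c=read_camera('scene');cv2.imwrite('pics/s1.png',cv2.resize(c['img'][100:330,120:420],None,fx=2.5,fy=2.5))
W=world(c);
m=(np.abs(W[...,1]+.13)<.06)&(np.abs(W[...,0]-.55)<.1)
hs=W[m]; f=hs[(hs[:,2]>.125)&(hs[:,2]<.26)]; print('lowest finger pts',np.sort(f[:,2])[:8].round(4))
g=f[f[:,2]<.21];print(g.min(0),g.max(0))
E
```

```text
time_s: 2.1
tool_pos: [0.5548, -0.134, 0.1812]
orientation: [-90.0, 0.0, 5.9]
ft_force: [-0.3, -0.7, 0.0]
opening: 0.001
{'time_s': 2.1, 'tool_pos': array([ 0.55475239, -0.13395968,  0.18118472]), 'orientation': array([-8.99649165e+01,  2.05177692e-02,  5.88522703e+00]), 'ft_force': array([-0.25574548, -0.72408171,  0.04968558]), 'opening': 0.0010588167796270146}
lowest finger pts [0.181  0.1824 0.1835 0.1847 0.1855 0.1856 0.1858 0.186 ]
[ 0.5523956  -0.14866609  0.18097082] [ 0.56929023 -0.12067684  0.20987861]
```

View pics/s1.png

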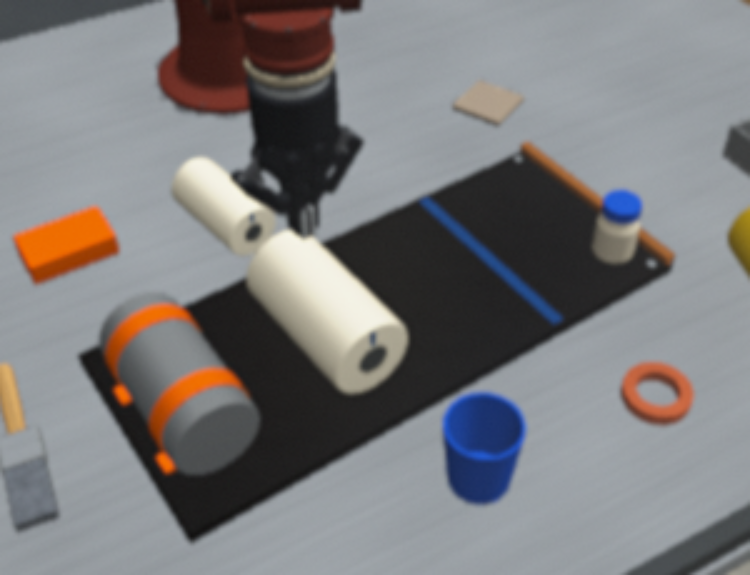

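```bash
python3 -m inch '[0,0,30,6,0,0,0,60,6,0,0,0,66,6,0,0,0,68,6,0,0,0,70,6,0,0,0,71,6,0,0,0,72,6,0,0,0,73,6,0,0,0,73,6,0]'
python3 -m inch '[0,0,1,0,0,0,0,1,0,0]'
```

```text
time_s: 3.05
tool_pos: [0.5548, -0.1296, 0.1086]
orientation: [-90.0, -0.0, 5.8]
ft_force: [-0.9, -0.6, -0.1]
opening: -0.001
time_s: 3.25
tool_pos: [0.5548, -0.1296, 0.1074]
orientation: [-90.0, -0.0, 5.8]
ft_force: [-0.6, -0.6, 0.6]
opening: -0.001
```

```bash
python3 -m inch '[0,0,1,0,0,0,0,1,0,0]';python3 -m inch '[0,0,1,0,0,0,0,1,0,0]'
```

```text
time_s: 3.45
tool_pos: [0.5549, -0.1299, 0.1072]
orientation: [-90.1, -0.0, 5.8]
ft_force: [-1.3, -1.0, 4.9]
opening: -0.003
time_s: 3.65
tool_pos: [0.5551, -0.1303, 0.107]
orientation: [-90.1, -0.0, 5.8]
ft_force: [-3.6, -1.7, 8.2]
opening: -0.001
```

```bash
python3 -m inch '[0,0,-0.5,4,0,0,0,-0.5,12,0,0,0,-0.5,21,0,0,0,-0.3,30,0,0,0,0,39,0,0,0,0.3,48,0,0,0,0.6,56,0,0,0,1,63,0]'
python3 - <<'E'
from h import *
measure(read_camera('top'));print(get_obs()['tool_pos'])
E
```

```text
time_s: 4.45
tool_pos: [0.5476, -0.0668, 0.1062]
orientation: [-90.0, 0.1, 5.8]
ft_force: [-5.7, -0.3, 9.2]
opening: 0.0
roller ctr [ 0.5264 -0.0869] z 0.0624 ang 5.17 len 0.044 ztop 0.114 rms 0.0025 236
line [529.1 101.4 251.5  18.9   5.5] z 0.0178 489 | roller in line x,y mm -20.7 -187.2
[ 0.5475996  -0.0657406   0.10594893]
```

```bash
python3 -m inch '[0,0,-12,3,0,0,0,-12,-15,0,0,0,-12,-30,0,0,0,-5,-30,0,0,0,-1.5,-30,0,0,0,-1.5,-25,0,0,0,-1.5,-17,0,0,0,-1.5,-8,0,0,0,-1.5,1,0,0,0,-1.3,10,0,0,0,-1,19,0,0,0,-0.6,28,0,0,0,-0.2,36,0,0,0,-12,42,0,0,0,-40,20,0]'
python3 - <<'E'
from h import *
c=read_camera('top');measure(c);print(get_obs()['tool_pos']);cv2.imwrite('pics/t2.png',c['img'])
E
```

```text
time_s: 6.0
tool_pos: [0.5435, -0.044, 0.141]
orientation: [-89.8, 0.4, 6.0]
ft_force: [0.5, 0.1, -0.0]
opening: 0.002
roller ctr [ 0.526 -0.046] z 0.0621 ang 7.75 len 0.053 ztop 0.114 rms 0.0025 317
line [529.7 101.5 252.1  18.5   5.7] z 0.0181 487 | roller in line x,y mm -18.3 -146.4
[ 0.54817491 -0.04887682  0.14872805]
```

View pics/t2.png

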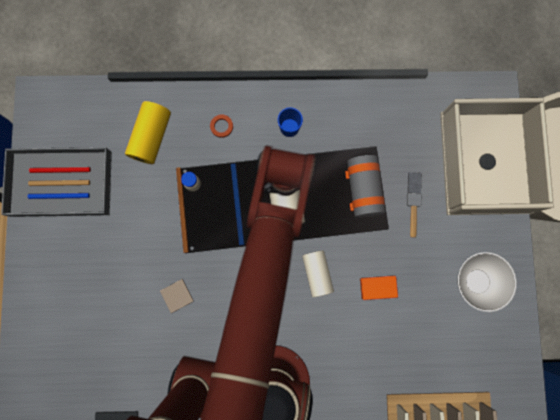

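The top view is mostly hidden by the arm, with only the roller end near (285,205) showing, so I'll measure from both cameras using a world-space mask.

```bash
cat > m.py <<'E'
from h import world
from rig import *
import numpy as np, cv2
from scipy.optimize import least_squares
LX=np.radians(5.7); ax=np.array([np.cos(LX),np.sin(LX)]); ay=np.array([-ax[1],ax[0]]); L0=np.array([.5298,.1012])
def meas(c,tag):
    W=world(c); hsv=cv2.cvtColor(c['img'],cv2.COLOR_BGR2HSV)
    m=(hsv[...,1]<70)&(hsv[...,2]>110)&(W[...,2]>.03)&(W[...,2]<.112)&(c['depth']>0)
    d=W[...,:2]-L0; X=d@ax; Y=d@ay
    m&=(np.abs(X)<.115)&(Y>-.29)&(Y<.07)
    n,l,s,_=cv2.connectedComponentsWithStats(m.astype(np.uint8)); k=1+np.argmax(s[1:,4]); m=cv2.erode((l==k).astype(np.uint8),np.ones((3,3)))>0
    x,y,z=X[m],Y[m],W[...,2][m]
    r=least_squares(lambda q:np.hypot((y-q[0]-q[1]*x)*np.cos(q[1]),z-.063)-.045,[np.median(y),0],loss='soft_l1',f_scale=.002)
    print(tag,'axis y %.1f mm  skew %.1f deg  x-extent %.0f..%.0f  n %d res %.1f mm'%(r.x[0]*1e3,np.degrees(r.x[1]),*np.percentile(x,[.5,99.5])*1e3,m.sum(),np.median(abs(r.fun))*1e3))
def both():
    meas(read_camera('scene'),'scene'); meas(read_camera('top'),'top')
    o=get_obs(); p=o['tool_pos']; d=p[:2]-L0; print('t',o['time_s'],'tcp line-frame',(d@ax*1e3).round(1),(d@ay*1e3).round(1),'z',(p[2]*1e3).round(1))
E
python3 - <<'E'
from m import *
meas(dict(np.load('pics/scene0.npz')),'s0'); meas(dict(np.load('pics/top0.npz')),'t0')
both()
E
```

```text
s0 axis y -218.2 mm  skew 2.3 deg  x-extent -77..86  n 1797 res 1.0 mm
t0 axis y -218.7 mm  skew 2.0 deg  x-extent -80..82  n 1254 res 1.7 mm
scene axis y -144.0 mm  skew 2.5 deg  x-extent -80..84  n 1639 res 1.1 mm
top axis y -144.0 mm  skew -1.1 deg  x-extent -39..13  n 270 res 1.7 mm
t 6.15 tcp line-frame 3.1 -149.7 z 146.4
```

```bash
python3 -m inch '[0,0,25,-8,0,0,0,35,-8,0,0,0,38,-8,0,0,0,38.5,-4,0,0,0,38.5,3,0,0,0,38.5,12,0,0,0,38.5,21,0,0,0,38.6,30,0,0,0,38.9,39,0,0,0,39.2,48,0,0,0,39.7,57,0,0,0,28,63,0,0,0,15,50,0,0,0,15,30,0]'
python3 - <<'E'
from m import *
both()
E
```

```text
time_s: 7.55
tool_pos: [0.5445, -0.017, 0.1314]
orientation: [-90.0, -0.2, 5.9]
ft_force: [0.5, 0.1, 0.4]
opening: 0.002
scene axis y -98.8 mm  skew 2.1 deg  x-extent -81..82  n 1450 res 1.2 mm
top axis y -99.5 mm  skew -3.5 deg  x-extent -35..9  n 240 res 1.7 mm
t 7.65 tcp line-frame 2.1 -121.0 z 130.1
```

```bash
python3 -m inch '[0,0,10,8,0,0,0,20,8,0,0,0,23,8,0,0,0,23.5,12,0,0,0,23.5,19,0,0,0,23.5,28,0,0,0,23.5,37,0,0,0,23.6,46,0,0,0,23.9,55,0,0,0,24.2,64,0,0,0,24.7,73,0,0,0,13,79,0,0,0,0,66,0,0,0,0,46,0]'
python3 - <<'E'
from m import *
both()
E
```

```text
time_s: 9.05
tool_pos: [0.5398, 0.0288, 0.1312]
orientation: [-90.0, -0.2, 5.9]
ft_force: [-0.0, -0.2, 0.0]
opening: 0.002
scene axis y -55.9 mm  skew 1.8 deg  x-extent -82..81  n 1424 res 1.2 mm
top axis y -56.6 mm  skew -2.6 deg  x-extent -39..9  n 250 res 1.9 mm
t 9.15 tcp line-frame 2.0 -74.9 z 129.9
```

```bash
python3 -m inch '[0,0,10,5,0,0,0,20,5,0,0,0,23,5,0,0,0,23.5,9,0,0,0,23.5,15,0,0,0,23.5,22,0,0,0,23.5,29,0,0,0,23.6,36,0,0,0,23.8,43,0,0,0,24,50,0,0,0,24,56,0,0,0,13,61,0,0,0,0,50,0,0,0,0,35,0]'
python3 - <<'E'
from m import *
both()
E
```

```text
time_s: 10.55
tool_pos: [0.5363, 0.0632, 0.1309]
orientation: [-90.0, -0.2, 5.9]
ft_force: [0.2, 0.5, 0.2]
opening: 0.0
scene axis y -23.5 mm  skew 2.0 deg  x-extent -84..80  n 1438 res 1.3 mm
top axis y -24.2 mm  skew -0.7 deg  x-extent -37..6  n 241 res 1.8 mm
t 10.65 tcp line-frame 1.7 -40.0 z 129.3
```

```bash
python3 -m inch '[0,0,10,5,0,0,0,20,5,0,0,0,23,5,0,0,0,23.5,8,0,0,0,23.5,11,0,0,0,23.5,15,0,0,0,23.5,19,0,0,0,23.5,23,0,0,0,23.5,27,0,0,0,23.5,31,0,0,0,23.5,35,0,0,0,23.5,39,0,0,0,23.5,42,0,0,0,23.5,45,0,0,0,23.5,47,0,0,0,23.5,48,0,0,0,18,48,0,0,0,0,48,0,0,0,-30,48,0,0,0,-30,48,0]'
python3 - <<'E'
from m import *
both()
E
```

```text
time_s: 12.65
tool_pos: [0.5324, 0.1117, 0.1624]
orientation: [-90.0, -0.4, 5.8]
ft_force: [0.8, 0.3, 1.0]
opening: -0.0
scene axis y -1.6 mm  skew 2.0 deg  x-extent -84..79  n 1464 res 1.2 mm
top axis y -1.0 mm  skew 0.9 deg  x-extent -84..12  n 114 res 1.4 mm
t 12.75 tcp line-frame 1.4 10.1 z 158.8
```

Within 2 mm. I'll raise the hand well clear, draw it back, and check again.

```bash
python3 -m inch '[0,0,-30,0,0,0,0,-70,0,0,0,0,-100,0,0,0,-40,-100,40,0,0,-80,-100,80,0,0,-100,-100,120,0,0,-120,-100,160,0,0,-120,-100,200,0,0,-120,-100,240,0,0,-120,-100,250,0,0,-120,-100,250,0,0,-120,-100,250,0,0,-120,-100,250,0,0,-120,-100,250,0]'
python3 - <<'E'
from m import *
both()
c=read_camera('scene');cv2.imwrite('pics/s3.png',c['img'])
E
```

```text
time_s: 14.15
tool_pos: [0.386, 0.3468, 0.2592]
orientation: [-90.0, 0.0, 5.7]
ft_force: [0.5, 0.5, 0.2]
opening: 0.0
scene axis y -1.5 mm  skew 2.2 deg  x-extent -84..79  n 1479 res 1.2 mm
top axis y -1.9 mm  skew 2.1 deg  x-extent -88..74  n 1379 res 1.8 mm
t 14.25 tcp line-frame -118.7 259.0 z 259.4
```

View pics/s3.png

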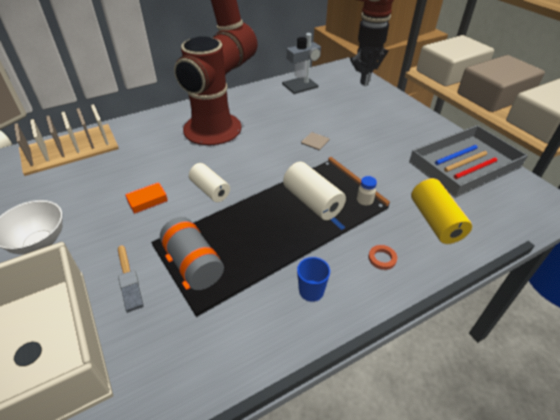

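The roller lies over the blue line at (315,190), with the line's end showing at (338,224). The jar (367,190) and the other things are where they were, and the hand is clear at (368,70).

```bash
python3 -c "
from rig import *
print(job_done())"
```

```text
the job is handed in; nothing more can be done
None
```

I rolled the large cream roller onto the blue line with six light strokes of the shut fingertips on its top, then took the hand away. I handed the job in at about 14 s; no verdict was reported.

- **Final position:** two cameras put the roller's axis 1.5 to 1.9 mm from the line's centreline, about 2° out of parallel, and about 2 to 7 mm off the line's middle along its length. All of these are within the limits.
- **At rest:** the scene camera's reading changed by only 0.1 mm over the last 1.5 s.
- **Other things:** in the last picture the bystander items stood where they were at the start. I checked this by eye, not by measurement.
- **Disagreement:** mid-run, the top camera's angle readings (−3.5° to +0.9°) differed from the scene camera's (about 2°) because the arm blocked its view. With the arm clear, the two agreed.

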